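Closing-time gas check at the laboratory bench

ROBOT

A 6-joint arm with a two-finger parallel gripper is mounted at the origin on the work surface. World frame = base frame: x ahead of the robot, y to its left, z up, the work surface at z = 0. Lengths are in m, angles in rad, forces in N, time in s.
With the tool pointing down it reaches from about 0.25 to 0.8 m from the base axis. Payload 8.5 kg.
Tool frame: the origin (TCP) lies on the front face of the gripper's body, between the roots of the fingers; the fingertips stand 73 mm ahead of it and the grasp point (between the pads) lies 54 mm ahead of it (ctrl.nose_length is the z of the fingertips in the tool frame, in m); z points along the fingers, y is the direction in which the jaws open and shut (so a half turn about z gives the same grasp; the last joint's range is limited). The gripper opens to 85 mm and grips with 20 to 120 N. Pads are 22 mm wide; open, the fingers measure 114 mm over their backs; the gripper's body (76 mm by 85 mm) begins 54 mm behind the grasp point. The pads swing forward as they close: fully open they stand 13 mm farther back than shut.
Start: joints at [1.172, 0.238, -0.013, 1.319, 0, 1.571], TCP at [0.204, 0.484, 0.304] pointing down, gripper open.
Joint ranges: [-2.66, 2.66], [-1.03, 1.9], [-1.14, 1.46], [-1.82, 2.27], [-1.45, 1.34], [-3.14, 3.14]. Speed limits (rad/s): [2.22, 2.22, 2.79, 3.14, 3.14, 3.14].

INTERFACE

Orientations are given as a rotation vector (axis times angle).
In Python, from workcell import ctrl gives the robot as it stands.
- The arm moves only by the shell command python3 -m jog 'ROWS' [FORCE]. ROWS is JSON, a list of rows, each an object of numbers: "x", "y", "z": the shift along the tool's x, y, z as a fraction of full scale; "twist": the turn about the tool's z as a fraction of full scale; "gripper": the closure, from -1 (fully open) to 1 (shut), so that 0 is half open. In form: [{"x": .., "y": .., "z": .., "twist": .., "gripper": ..}, ...]. A call has 1 to 5 rows; each row shifts and turns the commanded pose from where the row before left it, along the tool's axes as they then stand; what a row does not reach is not made up. Full scale, the value 1, is 0.04 m for a shift and 6 degrees for a turn. A row lasts 1/8 s, in which the tool goes at most 62.5 mm and 10.7 degrees, less where a joint would pass 70% of its speed; a pose out of reach is approached as far as the arm can. A call with a number of a shift or a turn outside -1 to 1 is refused whole. A call with a gripper value outside its range is refused whole. The fingers move at their own pace and stop on an object; FORCE is the grip in N (left out, the last holds). Time passes only in rows, so rows that do not move let the fingers close. It gives the time, the measured TCP pose, the force and the opening at its end, in the units of the state.
- ctrl.read_state(): the state, without advancing time (a new reading comes with each control period).
- ctrl.read_camera(name): name is "scene" or "top"; returns the picture (480x640x3 uint8, red, green, blue); there is no depth.
- ctrl.calibration(name): a dict with "K" (3x3 intrinsics, pixels), "rvec" (rotation vector, rad) and "tvec" (3), from world to camera coordinates, as OpenCV has them. Camera axes: x right, y down, z forward; pixel columns grow to the right and rows downward; lengths in m; the calibration is good to about 2 mm. A picture is of the moment at which its call begins. calibration takes no time and is no camera call.
- ctrl.job_done(): hands the job in, once; it reports no verdict.
The state is a dict: "clock": time; "joint_positions": joint angles; "joint_velocities": joint speeds; "joint_torque": joint torques, N m; "tool_pos": TCP position; "eef_rot": TCP orientation; "force": force on the tool from outside, world axes, zero at the start; "moment": the same for the moment, N m; "finger_gap": finger opening in m.
Only numpy, scipy, OpenCV 4.12 (cv2) and the standard library are available. Lean on these libraries where they do the work, as an engineer would, in place of code of your own. Each camera call takes 0.05 s, during which the arm holds its last target.

TASK

It is closing time in the laboratory: of the four gas taps in a row on the white service duct, some have been left open or partly open, their yellow levers not square across their nozzles. With one finger (or the closed fingertips), push the lever of every such tap round clockwise to its stop so that all four are fully shut; do not grip the levers or lean hard on them once they reach the stop. Leave the taps that are already shut as they are, do not shift or lift the glassware, burner, rack and jar, and finish with the hand clear.

Things in the scene. Friction and masses are not known exactly. Their poses are not given: they have to be found in the camera images.
- duct: white service duct with a grey top lying across the bench, 120 mm deep (x) by 720 mm long (y), fixed; origin under its centre on the bench; its top is 80 mm above the bench and carries the four gas taps 130 to 190 mm apart in a row
- tap_a: one bench gas tap, fixed on the duct: grey flange, column and cock body, steel hose nozzle pointing along its own -x (towards the robot) to 68 mm from the spindle, nozzle axis 76 mm above the duct; origin at the centre of the flange's underside on the duct top; its own z is up, its own +y is the way the lever points when shut
- tap_a_spindle (a point): point on this tap's vertical spindle axis (about which the lever turns), at mid-height of the lever arm, 109 mm above the duct top; the arm is 16 mm deep, so it spans 8 mm above and below; below the arm the nozzle's top is 26 mm lower than this point and the cock body (within 20 mm of the spindle) 16 mm lower
- lever_a_end (a point): outer end of this tap's yellow lever, at mid-height, 70 mm from the spindle axis; the arm is 13 mm wide (a 17 mm round knob at its outer end, centred 61.5 mm from the axis), on a 31 mm round hub
- lever_a (a joint): angle of this lever: 0 = fully shut (lever against its stop, at right angles to the nozzle, along the tap's +y); 1.571 = fully open (lever straight above the nozzle, along the tap's -x, stop). Seen from above it shuts clockwise. Stiff: it needs about 0.18 N m (4 N at 45 mm) and stays where it is left; a grip on it, or more than 40 N, is rough handling
- tap_b: one bench gas tap, fixed on the duct: grey flange, column and cock body, steel hose nozzle pointing along its own -x (towards the robot) to 68 mm from the spindle, nozzle axis 76 mm above the duct; origin at the centre of the flange's underside on the duct top; its own z is up, its own +y is the way the lever points when shut
- tap_b_spindle (a point): point on this tap's vertical spindle axis (about which the lever turns), at mid-height of the lever arm, 109 mm above the duct top; the arm is 16 mm deep, so it spans 8 mm above and below; below the arm the nozzle's top is 26 mm lower than this point and the cock body (within 20 mm of the spindle) 16 mm lower
- lever_b_end (a point): outer end of this tap's yellow lever, at mid-height, 70 mm from the spindle axis; the arm is 13 mm wide (a 17 mm round knob at its outer end, centred 61.5 mm from the axis), on a 31 mm round hub
- lever_b (a joint): angle of this lever: 0 = fully shut (lever against its stop, at right angles to the nozzle, along the tap's +y); 1.571 = fully open (lever straight above the nozzle, along the tap's -x, stop). Seen from above it shuts clockwise. Stiff: it needs about 0.18 N m (4 N at 45 mm) and stays where it is left; a grip on it, or more than 40 N, is rough handling
- tap_c: one bench gas tap, fixed on the duct: grey flange, column and cock body, steel hose nozzle pointing along its own -x (towards the robot) to 68 mm from the spindle, nozzle axis 76 mm above the duct; origin at the centre of the flange's underside on the duct top; its own z is up, its own +y is the way the lever points when shut
- tap_c_spindle (a point): point on this tap's vertical spindle axis (about which the lever turns), at mid-height of the lever arm, 109 mm above the duct top; the arm is 16 mm deep, so it spans 8 mm above and below; below the arm the nozzle's top is 26 mm lower than this point and the cock body (within 20 mm of the spindle) 16 mm lower
- lever_c_end (a point): outer end of this tap's yellow lever, at mid-height, 70 mm from the spindle axis; the arm is 13 mm wide (a 17 mm round knob at its outer end, centred 61.5 mm from the axis), on a 31 mm round hub
- lever_c (a joint): angle of this lever: 0 = fully shut (lever against its stop, at right angles to the nozzle, along the tap's +y); 1.571 = fully open (lever straight above the nozzle, along the tap's -x, stop). Seen from above it shuts clockwise. Stiff: it needs about 0.18 N m (4 N at 45 mm) and stays where it is left; a grip on it, or more than 40 N, is rough handling
- tap_d: one bench gas tap, fixed on the duct: grey flange, column and cock body, steel hose nozzle pointing along its own -x (towards the robot) to 68 mm from the spindle, nozzle axis 76 mm above the duct; origin at the centre of the flange's underside on the duct top; its own z is up, its own +y is the way the lever points when shut
- tap_d_spindle (a point): point on this tap's vertical spindle axis (about which the lever turns), at mid-height of the lever arm, 109 mm above the duct top; the arm is 16 mm deep, so it spans 8 mm above and below; below the arm the nozzle's top is 26 mm lower than this point and the cock body (within 20 mm of the spindle) 16 mm lower
- lever_d_end (a point): outer end of this tap's yellow lever, at mid-height, 70 mm from the spindle axis; the arm is 13 mm wide (a 17 mm round knob at its outer end, centred 61.5 mm from the axis), on a 31 mm round hub
- lever_d (a joint): angle of this lever: 0 = fully shut (lever against its stop, at right angles to the nozzle, along the tap's +y); 1.571 = fully open (lever straight above the nozzle, along the tap's -x, stop). Seen from above it shuts clockwise. Stiff: it needs about 0.18 N m (4 N at 45 mm) and stays where it is left; a grip on it, or more than 40 N, is rough handling
- beaker: glass beaker, 68 mm across, 92 mm high, loose; origin at the centre of its underside; a bystander
- flask: glass conical flask with blue contents, 82 mm across its foot, 135 mm high, loose; origin at the centre of its underside; a bystander
- burner: gas burner with grey foot and brass tube, 74 mm across, 134 mm high, not connected, loose; origin at the centre of its underside; a bystander
- reagent: amber reagent bottle with a black cap, 60 mm across, 125 mm high, loose; origin at the centre of its underside; a bystander
- wash_bottle: white wash bottle with red cap and bent spout, 58 mm across, 169 mm high, loose; origin at the centre of its underside; a bystander
- tube_rack: blue test-tube rack with five tubes, 52 by 124 mm, 104 mm high, loose; origin at the centre of its underside; a bystander
- jar: small clear jar with white cap, 38 mm across, 48 mm high, loose, standing on the duct behind the row of taps; origin at the centre of its underside; a bystander

How it is judged:
By the outcome, as a careful person would: the job done as asked, in the order asked, and still so for the second after the job is handed in, with the robot touching nothing.
It also fails if it takes over 51 s, if anything falls off the work surface, if the arm or the gripper's body presses on something with over 40 N, if the wrist force passes 120 N, or if a joint passes its speed limit or range.

## Working session

There is one attempt and no reset: what is moved stays moved. The work goes in short steps, Python scripts to look and compute and a shell command to move; the robot and the scene stay as the last step left them, time stands still between calls to the robot, and variables do not carry over. Pictures are saved under pics/ and viewed, and the job is handed in when it is done.

```bash
mkdir -p pics; ls
python3 - <<'E'
from workcell import ctrl
import cv2
s=ctrl.read_state();print(s)
for n in("scene","top"):
    im=ctrl.read_camera(n);cv2.imwrite(f"pics/{n}0.png",im[:,:,::-1]);print(n,ctrl.calibration(n))
print(ctrl.nose_length)
E
```

```text
pics
{'clock': 0.0, 'joint_positions': array([ 1.17201193e+00,  2.38784125e-01, -1.42345028e-02,  1.31922212e+00,
       -1.23827232e-05,  1.57077489e+00]), 'joint_velocities': array([-0.00055066,  0.00030041,  0.0006927 , -0.00066272,  0.00062383,
       -0.00027888]), 'joint_torque': array([-2.37402215e-03, -5.38781941e+01,  3.46443951e+01,  1.79878576e-02,
       -1.60198947e-04,  7.10370898e-06]), 'tool_pos': array([0.20373876, 0.48351789, 0.3032835 ]), 'eef_rot': array([-6.22179155e-01, -3.07908609e+00,  2.22759370e-03]), 'force': array([-0.10184732, -0.40459814, -0.13578294]), 'moment': array([-0.02323209, -0.02470407, -0.01910349]), 'finger_gap': 0.08532528669466555}
scene {'K': array([[526.98492206,   0.        , 320.26849832],
       [  0.        , 526.98492206, 234.1287147 ],
       [  0.        ,   0.        ,   1.        ]]), 'rvec': array([ 0.63200346,  2.56293975, -1.24082817]), 'tvec': array([ 0.39187119, -0.0492686 ,  1.39507869])}
top {'K': array([[438.22364584,   0.        , 315.36679413],
       [  0.        , 438.22364584, 238.60959333],
       [  0.        ,   0.        ,   1.        ]]), 'rvec': array([ 2.207881  , -2.14165873,  0.16713351]), 'tvec': array([-0.00558591,  0.44996117,  0.96442785])}
0.0726
```

View pics/scene0.png

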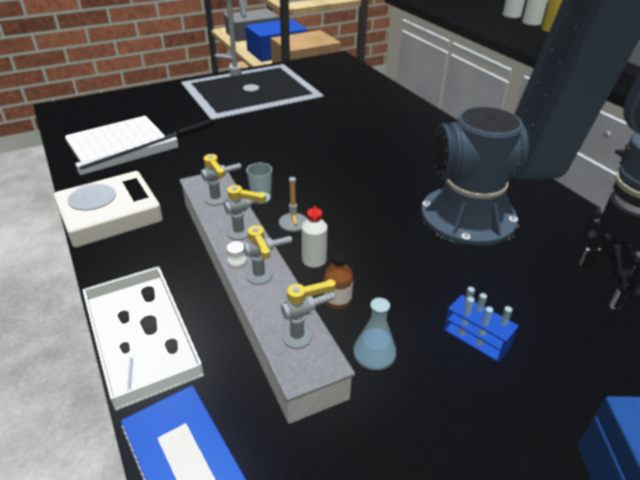

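View pics/top0.png

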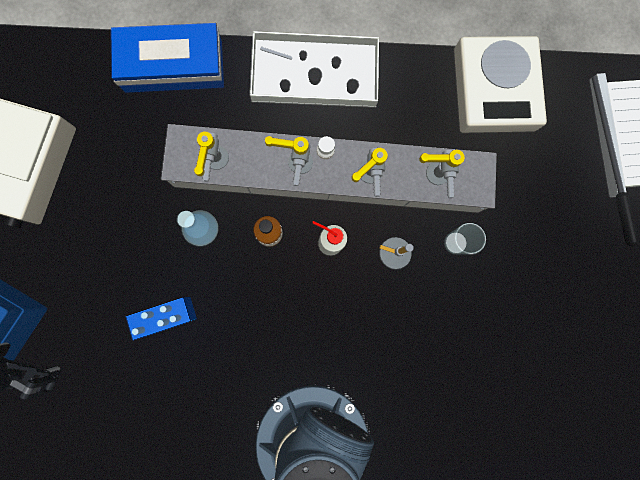

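```bash
cat > h.py <<'E'
import numpy as np,cv2
from workcell import ctrl
def ray(n,px,z):
    c=ctrl.calibration(n);R,_=cv2.Rodrigues(np.array(c["rvec"]));t=np.array(c["tvec"])
    p=cv2.undistortPoints(np.array(px,float).reshape(-1,1,2),np.array(c["K"]),None).reshape(-1,2)
    d=np.c_[p,np.ones(len(p))]@R; o=-R.T@t
    return o+d*((z-o[2])/d[:,2])[:,None]
def levers(im,z=0.197):
    hsv=cv2.cvtColor(im,cv2.COLOR_RGB2HSV)
    m=cv2.inRange(hsv,(22,150,120),(34,255,255))
    k,l,st,ce=cv2.connectedComponentsWithStats(m)
    out=[]
    for i in range(1,k):
        if st[i,4]<120 or st[i,1]>205: continue
        ys,xs=np.nonzero(l==i); P=ray("top",np.c_[xs,ys],z)[:,:2]
        mu=P.mean(0); w,v=np.linalg.eigh(np.cov((P-mu).T)); a=v[:,1]
        s=(P-mu)@a
        # hub: wider end
        q=(P-mu)@v[:,0]
        w1=np.ptp(q[s>s.max()-.03]);w2=np.ptp(q[s<s.min()+.03])
        if w1>w2:a=-a;s=-s
        out.append((mu,a,s.min(),s.max(),st[i],(w1,w2)))
    return sorted(out,key=lambda o:-o[0][1])
def angs(im):
    for mu,a,s0,s1,st,w in levers(im):
        print("mu",mu.round(4),"hub",(mu+a*(s0+.0155)).round(4),"end",(mu+a*s1).round(4),"len",round(s1-s0,4),"dir deg from +y to -x",round(np.degrees(np.arctan2(-a[0],a[1])),1),"w",np.round(w,3),st)
E
python3 - <<'E'
from h import *
im=cv2.imread("pics/top0.png")[:,:,::-1].copy()
angs(im)
P=ray("top",[[168,124],[497,153],[493,208],[163,180]],0.08);print(P.round(4))
for a,b in((0,1),(3,2)):
    d=P[b]-P[a];print(np.degrees(np.arctan2(d[0],-d[1])))
# bystander approx
print(ray("top",[[327,147]],.128), ray("top",[[265,227],[335,236],[405,247]],.125))
cv2.imwrite("pics/crop.png",cv2.resize(im[110:220,150:510],None,fx=2.2,fy=2.2,interpolation=cv2.INTER_CUBIC)[:,:,::-1])
E
```

```text
mu [0.5904 0.2333] hub [0.6129 0.2303] end [0.5447 0.2396] len 0.0843 dir deg from +y to -x 82.2 w [0.016 0.029] [194 132  19  43 355]
mu [0.6128 0.0705] hub [0.6106 0.048 ] end [0.6174 0.1159] len 0.0837 dir deg from +y to -x -5.7 w [0.016 0.031] [265 136  44  17 349]
mu [ 0.5788 -0.0884] hub [ 0.5949 -0.1049] end [ 0.547 -0.056] len 0.0839 dir deg from +y to -x 44.4 w [0.015 0.029] [352 148  36  33 342]
mu [ 0.5966 -0.2308] hub [ 0.5975 -0.2546] end [ 0.5949 -0.1859] len 0.0842 dir deg from +y to -x 2.2 w [0.014 0.03 ] [421 149  44  16 345]
[[ 0.6849  0.3387  0.08  ]
 [ 0.6485 -0.389   0.08  ]
 [ 0.5237 -0.3774  0.08  ]
 [ 0.5596  0.3408  0.08  ]]
-2.8651511647141668
-2.8637799218772426
[[ 0.63073053 -0.00747037  0.128     ]] [[ 0.45850379  0.11442674  0.125     ]
 [ 0.44472642 -0.02870249  0.125     ]
 [ 0.42674198 -0.17277046  0.125     ]]
```

View pics/crop.png

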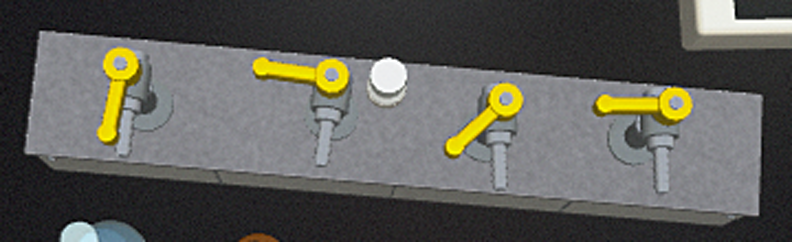

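Run:
```python
from h import *
im=cv2.imread("pics/top0.png")
hub=[(205,140),(301,145),(380,156),(457,158)]
t=[cv2.resize(im[y-20:y+50,x-30:x+20],None,fx=8,fy=8,interpolation=cv2.INTER_CUBIC)[:,:] for x,y in hub]
t=[cv2.resize(a,(200*2,280*2)) for a in t]
o=np.vstack([np.hstack(t[:2]),np.hstack(t[2:])])
for i,a in enumerate(t): print(a.shape)
cv2.imwrite("pics/noz1.png",np.hstack(t[:2]));cv2.imwrite("pics/noz2.png",np.hstack(t[2:]))
```

```text
(560, 400, 3)
(560, 400, 3)
(560, 400, 3)
(560, 400, 3)
```

View pics/noz1.png

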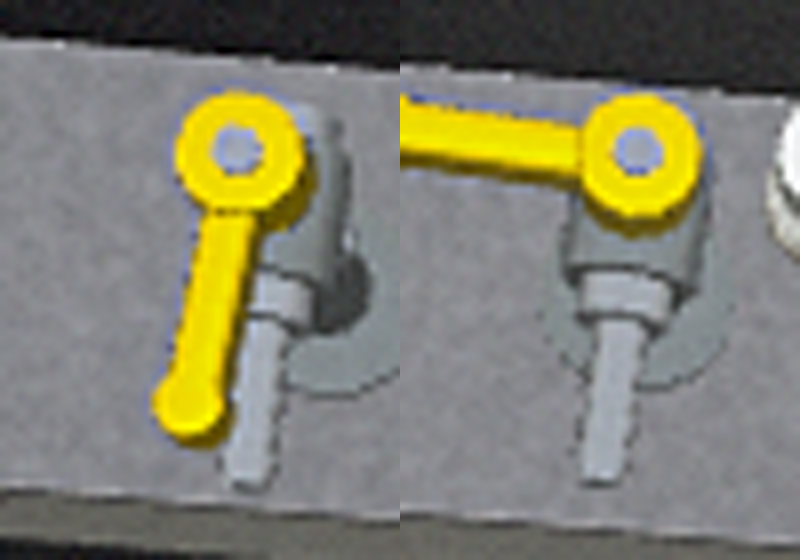

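View pics/noz2.png

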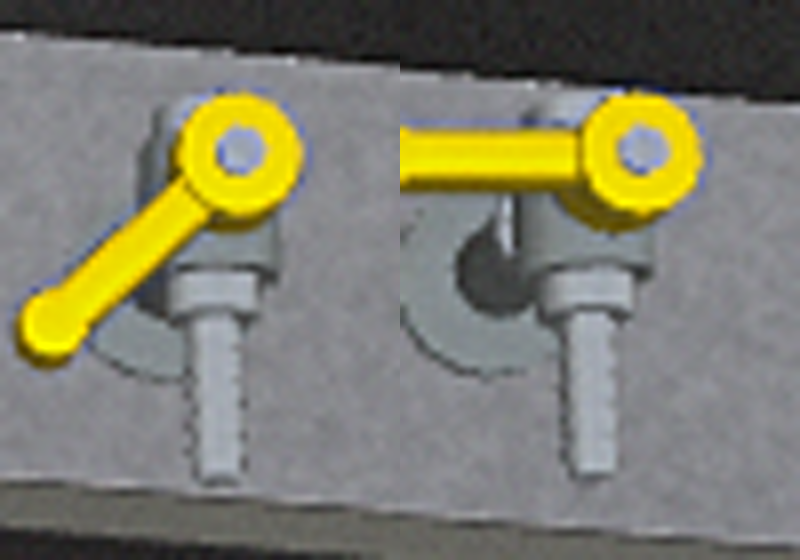

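Run:
```python
from h import *
hub=[(205,140),(301,145),(380,156),(457,158)]
N=[((267,330),(248,480)),((221,330),(202,480)),((215,330),(219,480)),((192,330),(193,475))]
im=cv2.imread("pics/top0.png")[:,:,::-1].copy()
L=levers(im)
for (x,y),((a,b),(c,d)),l in zip(hub,N,L):
    P=ray("top",[(x-30+a/8,y-20+b/8),(x-30+c/8,y-20+d/8)],.160)
    v=P[1]-P[0]; n=np.degrees(np.arctan2(-v[1],-v[0])) # yaw of tap: +x = -v
    h=l[0]+l[1]*(l[2]+.0155); v2=P[1][:2]-h
    n2=np.degrees(np.arctan2(-v2[1],-v2[0]))
    sh=np.degrees(np.arctan2(l[1][1],l[1][0]))-90
    print("yaw tube",n.round(1),"yaw hub-tip",n2.round(1),"lever angle",(sh-n).round(1),(sh-n2).round(1), "tip",P[1].round(4),"d",np.linalg.norm(v2).round(4))
```

```text
yaw tube -3.7 yaw hub-tip -0.8 lever angle 85.9 83.0 tip [0.5431 0.2312 0.16  ] d 0.0698
yaw tube -5.1 yaw hub-tip -4.2 lever angle -0.6 -1.5 tip [0.5396 0.0533 0.16  ] d 0.0712
yaw tube 2.2 yaw hub-tip 3.0 lever angle 42.3 41.4 tip [ 0.5232 -0.1086  0.16  ] d 0.0718
yaw tube -0.1 yaw hub-tip 1.9 lever angle 2.3 0.2 tip [ 0.5257 -0.257   0.16  ] d 0.0718
```

```bash
cat > g.py <<'E'
from h import *
from scipy.spatial.transform import Rotation as R
import sys
def goto(x,y,z=None):
    s=ctrl.read_state();M=R.from_rotvec(s["eef_rot"]).as_matrix();p=s["tool_pos"]
    t=np.array([x,y,p[2] if z is None else z]);d=M.T@(t-p)/.04
    print("clk",s["clock"],"pos",p.round(4),"yaw_y",np.degrees(np.arctan2(M[1,1],M[0,1])).round(2),"gap",round(s["finger_gap"],4),"units xyz",d.round(3),"F",s["force"].round(1))
if __name__=="__main__": goto(*map(float,sys.argv[1:]))
E
python3 -m jog '[{"twist":-0.95,"gripper":1},{"twist":-0.95,"gripper":1},{"twist":-0.95,"gripper":1},{"twist":-0.95,"gripper":1},{"gripper":1}]' 20
python3 g.py .567 .2 .3
```

```text
clk 0.1 pos [0.2038 0.4835 0.3034] yaw_y 67.15 gap 0.0854 units xyz [-11.121  -3.006   0.088] F [ 0.1  0.4 -0.2]schema error: expected keys x, y, z, twist, gripper
```

```bash
python3 -m jog '[{"x":0,"y":0,"z":0,"twist":-0.95,"gripper":1},{"x":0,"y":0,"z":0,"twist":-0.95,"gripper":1},{"x":0,"y":0,"z":0,"twist":-0.95,"gripper":1},{"x":0,"y":0,"z":0,"twist":-0.95,"gripper":1},{"x":0,"y":0,"z":0,"twist":0,"gripper":1}]' 20
python3 g.py .567 .2 .3
```

```text
clock: 0.72
tool_pos: [0.2038, 0.4836, 0.3036]
eef_rot: [-0.002, -3.141, 0.001]
force: [-0.6, -1.0, 0.7]
finger_gap: 0.0002
clk 0.725 pos [0.2038 0.4836 0.3036] yaw_y 89.91 gap 0.0002 units xyz [-9.091 -7.077  0.092] F [-0.6 -1.   0.7]
```

```bash
python3 -m jog '[{"x":-0.9,"y":-0.7,"z":0,"twist":0,"gripper":1},{"x":-0.9,"y":-0.7,"z":0,"twist":0,"gripper":1},{"x":-0.9,"y":-0.7,"z":0,"twist":0,"gripper":1},{"x":-0.9,"y":-0.7,"z":0,"twist":0,"gripper":1},{"x":-0.9,"y":-0.7,"z":0,"twist":0,"gripper":1}]'
python3 -m jog '[{"x":-0.9,"y":-0.7,"z":0,"twist":0,"gripper":1},{"x":-0.9,"y":-0.7,"z":0,"twist":0,"gripper":1},{"x":-0.9,"y":-0.7,"z":0,"twist":0,"gripper":1},{"x":-0.9,"y":-0.7,"z":0,"twist":0,"gripper":1},{"x":-0.9,"y":-0.7,"z":0,"twist":0,"gripper":1}]'
python3 g.py .567 .2 .3
python3 - <<'E'
from h import *
for n in("scene","top"):
    im=ctrl.read_camera(n);cv2.imwrite(f"pics/{n}1.png",im[:,:,::-1])
E
```

```text
clock: 1.35
tool_pos: [0.3847, 0.3426, 0.3038]
eef_rot: [-0.006, -3.142, 0.0]
force: [0.7, 1.1, 0.1]
finger_gap: -0.0007
clock: 1.98
tool_pos: [0.5646, 0.2024, 0.3037]
eef_rot: [-0.006, -3.141, 0.0]
force: [0.7, 0.7, 0.9]
finger_gap: -0.0003
clk 1.975 pos [0.5646 0.2024 0.3037] yaw_y 89.79 gap -0.0003 units xyz [-0.059 -0.059  0.093] F [0.7 0.7 0.9]
```

View pics/scene1.png

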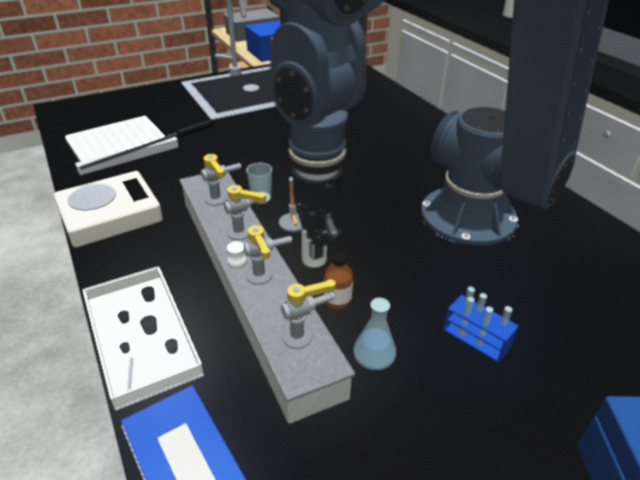

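View pics/top1.png

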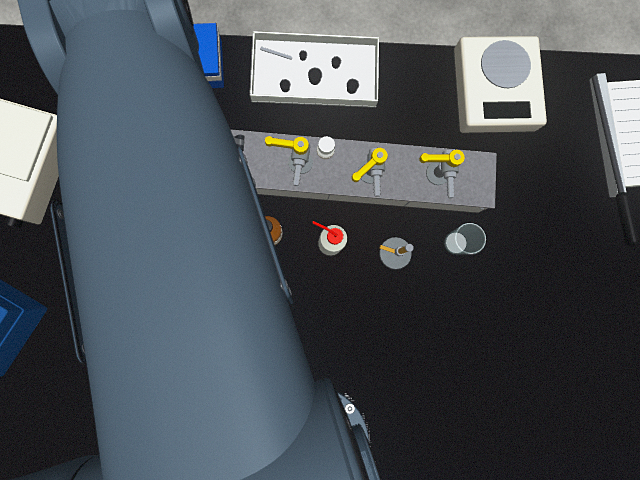

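```bash
python3 -m jog '[{"x":0,"y":-0.06,"z":0.5,"twist":0,"gripper":1},{"x":0,"y":0,"z":0.5,"twist":0,"gripper":1},{"x":0,"y":0,"z":0.33,"twist":0,"gripper":1},{"x":0,"y":0,"z":0,"twist":0,"gripper":1}]'
python3 g.py .567 .2 .2506
python3 - <<'E'
from h import *
im=ctrl.read_camera("scene");cv2.imwrite(f"pics/scene2.png",cv2.resize(im[190:390,180:440,::-1],None,fx=3,fy=3))
E
```

```text
clock: 2.58
tool_pos: [0.563, 0.2012, 0.2498]
eef_rot: [-0.002, -3.14, 0.001]
force: [-0.4, -0.2, 0.6]
finger_gap: -0.0
clk 2.575 pos [0.563  0.2012 0.2498] yaw_y 89.92 gap -0.0 units xyz [-0.1   -0.029 -0.019] F [-0.4 -0.2  0.6]
```

View pics/scene2.png

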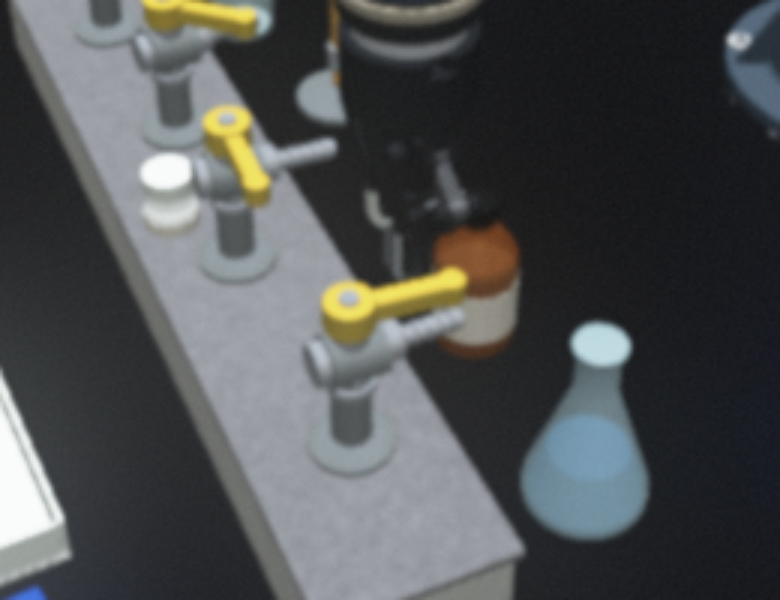

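```bash
python3 -m jog '[{"x":0,"y":0.1,"z":0,"twist":0,"gripper":1},{"x":0,"y":0.1,"z":0,"twist":0,"gripper":1},{"x":0,"y":0.1,"z":0,"twist":0,"gripper":1}]'
python3 -m jog '[{"x":0,"y":0.1,"z":0,"twist":0,"gripper":1}]'
python3 -m jog '[{"x":0,"y":0.1,"z":0,"twist":0,"gripper":1}]'
python3 -m jog '[{"x":0,"y":0.1,"z":0,"twist":0,"gripper":1}]'
python3 g.py .567 .2 .2506
python3 - <<'E'
from h import *
im=ctrl.read_camera("scene");cv2.imwrite(f"pics/scene3.png",cv2.resize(im[190:390,180:440,::-1],None,fx=3,fy=3))
E
```

```text
clock: 3.0
tool_pos: [0.5637, 0.2135, 0.2511]
eef_rot: [0.001, 3.141, 0.0]
force: [-0.2, -0.4, -0.3]
finger_gap: 0.0001
clock: 3.12
tool_pos: [0.5637, 0.2171, 0.2509]
eef_rot: [0.002, 3.141, -0.001]
force: [0.2, -4.3, 1.4]
finger_gap: 0.0002
clock: 3.25
tool_pos: [0.5638, 0.2208, 0.2508]
eef_rot: [0.002, 3.141, -0.002]
force: [1.4, -4.2, 1.4]
finger_gap: -0.0003
clock: 3.38
tool_pos: [0.5639, 0.2248, 0.2508]
eef_rot: [0.002, 3.141, -0.002]
force: [2.2, -4.0, 1.2]
finger_gap: 0.0004
clk 3.375 pos [0.5639 0.2248 0.2508] yaw_y 89.92 gap 0.0004 units xyz [-0.077 -0.621  0.005] F [ 2.2 -4.   1.2]
```

View pics/scene3.png

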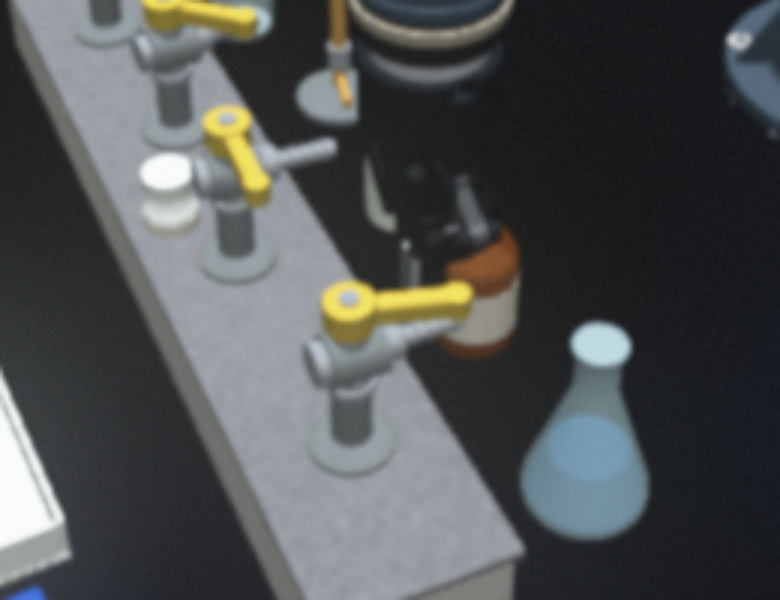

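```bash
cat > path.py <<'E'
import numpy as np
def path(S,f0,f1,r0,r1,step,p0):
    p=np.array(p0);n=int(np.ceil((f0-f1)/step))
    for k in range(1,n+1):
        f=np.radians(f0+(f1-f0)*k/n);r=r0+(r1-r0)*k/n
        c=np.array(S)+r*np.array([-np.sin(f),np.cos(f)])-.0065*np.array([np.cos(f),np.sin(f)])
        q=c-[.011,.013];d=q-p;p=q
        print(round(np.degrees(f),1),q.round(4),"x",round(-d[0]/.04,3),"y",round(d[1]/.04,3))
E
python3 -c "
from path import *
path((.613,.230),72,-3,.038,.048,7,(.5639,.2248))"
```

```text
65.2 [0.564  0.2274] x -0.001 y 0.066
58.4 [0.5647 0.2324] x -0.018 y 0.123
51.5 [0.5661 0.2372] x -0.034 y 0.122
44.7 [0.5681 0.242 ] x -0.05 y 0.119
37.9 [0.5707 0.2466] x -0.066 y 0.114
31.1 [0.574  0.2509] x -0.082 y 0.107
24.3 [0.5778 0.2548] x -0.096 y 0.098
17.5 [0.5822 0.2582] x -0.11 y 0.087
10.6 [0.5871 0.2612] x -0.122 y 0.074
3.8 [0.5924 0.2636] x -0.132 y 0.059
-3.0 [0.598  0.2653] x -0.141 y 0.043
```

```bash
python3 -m jog '[{"x":0,"y":0.07,"z":0,"twist":0,"gripper":1},{"x":-0.02,"y":0.12,"z":0,"twist":0,"gripper":1},{"x":-0.03,"y":0.12,"z":0,"twist":0,"gripper":1},{"x":-0.05,"y":0.12,"z":0,"twist":0,"gripper":1}]'
python3 -m jog '[{"x":-0.07,"y":0.11,"z":0,"twist":0,"gripper":1},{"x":-0.08,"y":0.11,"z":0,"twist":0,"gripper":1}]'
python3 g.py .5740 .2509
python3 - <<'E'
from h import *
im=ctrl.read_camera("scene");cv2.imwrite(f"pics/scene4.png",cv2.resize(im[190:390,180:440,::-1],None,fx=3,fy=3))
E
```

```text
clock: 3.92
tool_pos: [0.5674, 0.2419, 0.2504]
eef_rot: [-0.002, -3.141, 0.002]
force: [0.4, -5.3, 0.4]
finger_gap: 0.0001
clock: 4.18
tool_pos: [0.5733, 0.2508, 0.2504]
eef_rot: [-0.002, -3.14, 0.002]
force: [-1.1, -5.4, -0.3]
finger_gap: 0.0001
clk 4.175 pos [0.5733 0.2508 0.2504] yaw_y 89.94 gap 0.0001 units xyz [-0.017  0.003 -0.   ] F [-1.1 -5.4 -0.3]
```

View pics/scene4.png

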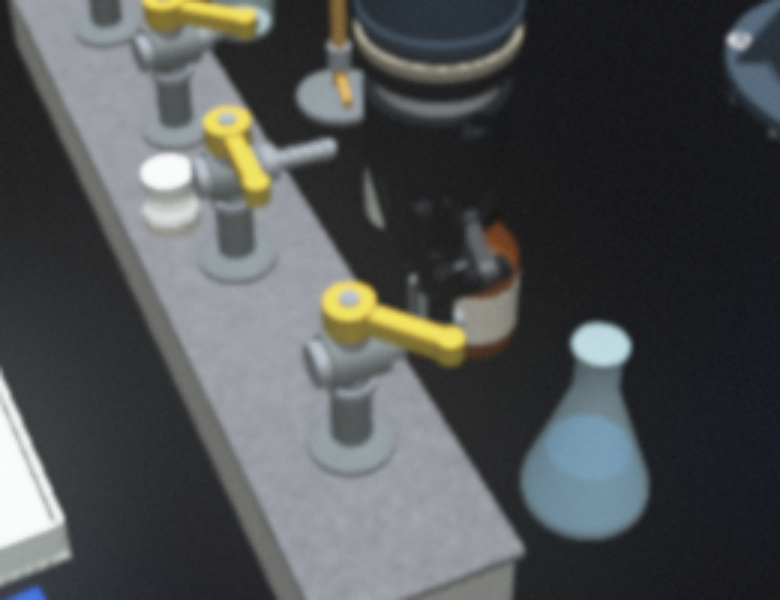

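```bash
python3 -m jog '[{"x":-0.11,"y":0.1,"z":0,"twist":0,"gripper":1},{"x":-0.12,"y":0.09,"z":0,"twist":0,"gripper":1}]'
python3 -m jog '[{"x":-0.12,"y":0.07,"z":0,"twist":0,"gripper":1},{"x":-0.13,"y":0.06,"z":0,"twist":0,"gripper":1}]'
python3 g.py .598 .2653
python3 - <<'E'
from h import *
im=ctrl.read_camera("scene");cv2.imwrite(f"pics/scene5.png",cv2.resize(im[190:390,180:440,::-1],None,fx=3,fy=3))
E
```

```text
clock: 4.47
tool_pos: [0.5823, 0.2585, 0.2503]
eef_rot: [-0.001, -3.14, 0.001]
force: [-2.5, -4.1, 0.2]
finger_gap: 0.0
clock: 4.72
tool_pos: [0.5922, 0.2637, 0.2502]
eef_rot: [-0.001, -3.139, 0.001]
force: [-3.4, -3.8, -0.1]
finger_gap: -0.0002
clk 4.725 pos [0.5922 0.2637 0.2502] yaw_y 89.96 gap -0.0002 units xyz [-0.145  0.04  -0.   ] F [-3.4 -3.8 -0.1]
```

View pics/scene5.png

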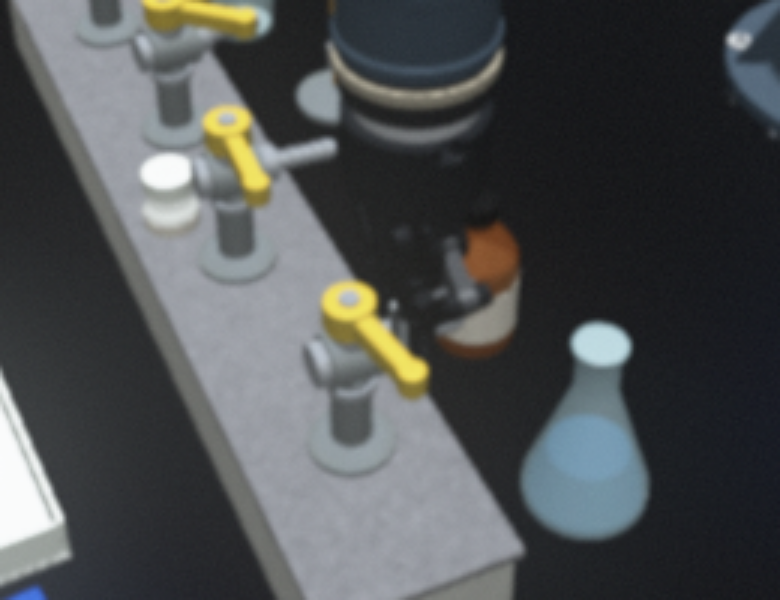

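```bash
python3 -m jog '[{"x":-0.12,"y":0.08,"z":0,"twist":0,"gripper":1},{"x":-0.1,"y":0.06,"z":0,"twist":0,"gripper":1}]'
python3 -m jog '[{"x":-0.08,"y":0.04,"z":0,"twist":0,"gripper":1}]'
python3 g.py .598 .2653
python3 - <<'E'
from h import *
im=ctrl.read_camera("scene");cv2.imwrite(f"pics/scene6.png",cv2.resize(im[190:390,180:440,::-1],None,fx=3,fy=3))
E
```

```text
clock: 5.03
tool_pos: [0.5992, 0.2684, 0.25]
eef_rot: [-0.002, -3.135, 0.004]
force: [-21.3, -13.5, 8.6]
finger_gap: 0.0002
clock: 5.15
tool_pos: [0.5999, 0.2687, 0.2499]
eef_rot: [-0.002, -3.13, 0.009]
force: [-31.4, -18.0, 15.3]
finger_gap: 0.0001
clk 5.15 pos [0.5999 0.2687 0.2499] yaw_y 89.93 gap 0.0001 units xyz [ 0.046 -0.085  0.001] F [-31.4 -18.   15.3]
```

View pics/scene6.png

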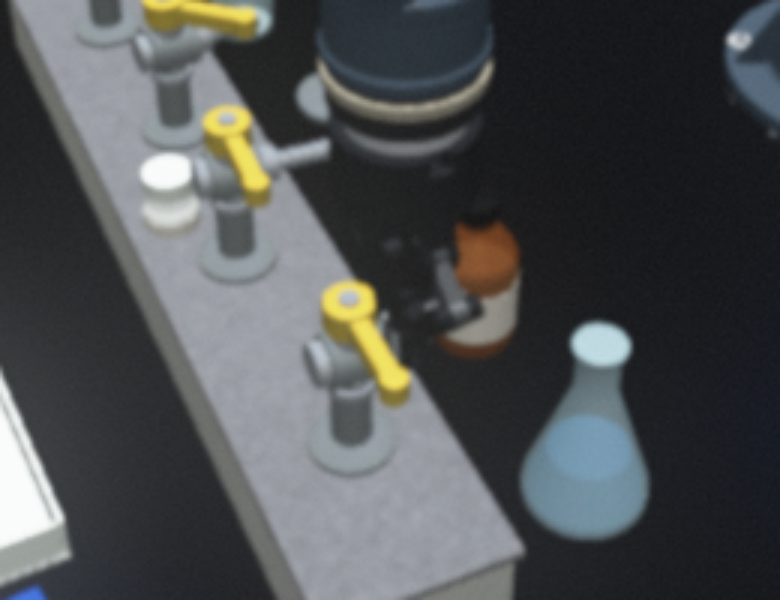

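```bash
python3 -m jog '[{"x":0.4,"y":-0.15,"z":0,"twist":0,"gripper":1},{"x":0.4,"y":0,"z":-0.5,"twist":0,"gripper":1},{"x":0.3,"y":0,"z":-0.8,"twist":0,"gripper":1},{"x":0,"y":-0.6,"z":0,"twist":0,"gripper":1},{"x":0,"y":-1,"z":0,"twist":0,"gripper":1}]'
python3 -m jog '[{"x":0,"y":-1,"z":0,"twist":0,"gripper":1},{"x":0.5,"y":-1,"z":0,"twist":0,"gripper":1},{"x":0,"y":-1,"z":0,"twist":0,"gripper":1},{"x":0,"y":-1,"z":0,"twist":0,"gripper":1}]'
python3 - <<'E'
from h import *
im=ctrl.read_camera("top");cv2.imwrite(f"pics/top2.png",im[:,:,::-1]);angs(im)
E
```

```text
clock: 5.82
tool_pos: [0.5609, 0.2013, 0.3038]
eef_rot: [-0.002, 3.139, 0.002]
force: [1.3, 0.5, 0.4]
finger_gap: 0.0002
clock: 6.32
tool_pos: [0.5404, 0.0396, 0.3034]
eef_rot: [0.001, 3.14, 0.001]
force: [1.2, -0.0, 0.1]
finger_gap: 0.0
mu [0.6132 0.2523] hub [0.6115 0.2287] end [0.6165 0.2995] len 0.0864 dir deg from +y to -x -4.0 w [0.016 0.031] [168 132  46  17 390]
mu [ 0.5959 -0.2304] hub [ 0.5966 -0.2546] end [ 0.5944 -0.184 ] len 0.0861 dir deg from +y to -x 1.8 w [0.016 0.034] [420 149  45  18 373]
```

View pics/top2.png

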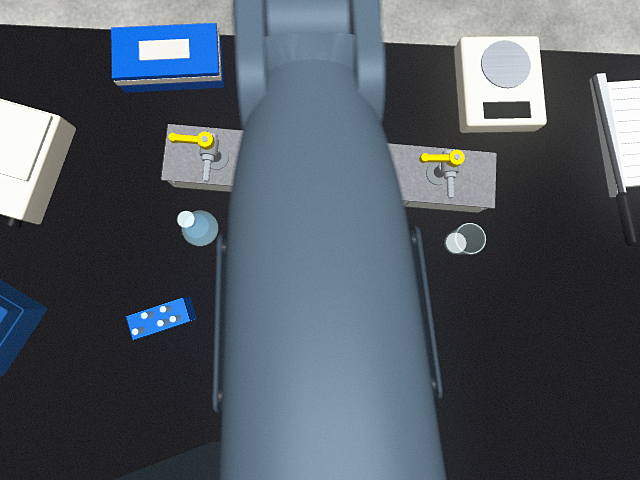

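```bash
python3 -m jog '[{"x":0,"y":-0.9,"z":0,"twist":0,"gripper":1},{"x":0,"y":-0.9,"z":0,"twist":0,"gripper":1},{"x":0.05,"y":-0.9,"z":0,"twist":0,"gripper":1},{"x":0.05,"y":-0.87,"z":0,"twist":0,"gripper":1},{"x":0,"y":0,"z":0,"twist":0,"gripper":1}]'
python3 g.py .535 -.103 .2506
```

```text
clock: 7.0
tool_pos: [0.5363, -0.1038, 0.3031]
eef_rot: [0.006, 3.141, -0.0]
force: [-0.3, 1.0, -0.6]
finger_gap: 0.0001
clk 7.0 pos [ 0.5363 -0.1038  0.3031] yaw_y 89.77 gap 0.0001 units xyz [0.033 0.021 1.312] F [-0.3  1.  -0.6]
```

```bash
python3 -m jog '[{"x":0.03,"y":0,"z":0.45,"twist":0,"gripper":1},{"x":0,"y":0,"z":0.45,"twist":0,"gripper":1},{"x":0,"y":0,"z":0.41,"twist":0,"gripper":1},{"x":0,"y":0,"z":0,"twist":0,"gripper":1}]'
python3 -c "
from path import *
path((.595,-.105),44.4,2.6,.045,.047,7,(.5355,-.103))"
python3 - <<'E'
from h import *
im=ctrl.read_camera("scene");cv2.imwrite(f"pics/scene7.png",cv2.resize(im[130:330,160:420,::-1],None,fx=3,fy=3))
E
```

```text
clock: 7.5
tool_pos: [0.5348, -0.101, 0.2496]
eef_rot: [-0.001, -3.14, -0.001]
force: [0.1, 0.1, -0.0]
finger_gap: 0.0001
37.4 [ 0.5513 -0.086 ] x -0.395 y 0.426
30.5 [ 0.5552 -0.0819] x -0.099 y 0.1
23.5 [ 0.5597 -0.0784] x -0.111 y 0.088
16.5 [ 0.5646 -0.0754] x -0.122 y 0.074
9.6 [ 0.5698 -0.0731] x -0.131 y 0.059
2.6 [ 0.5754 -0.0713] x -0.139 y 0.043
```

View pics/scene7.png

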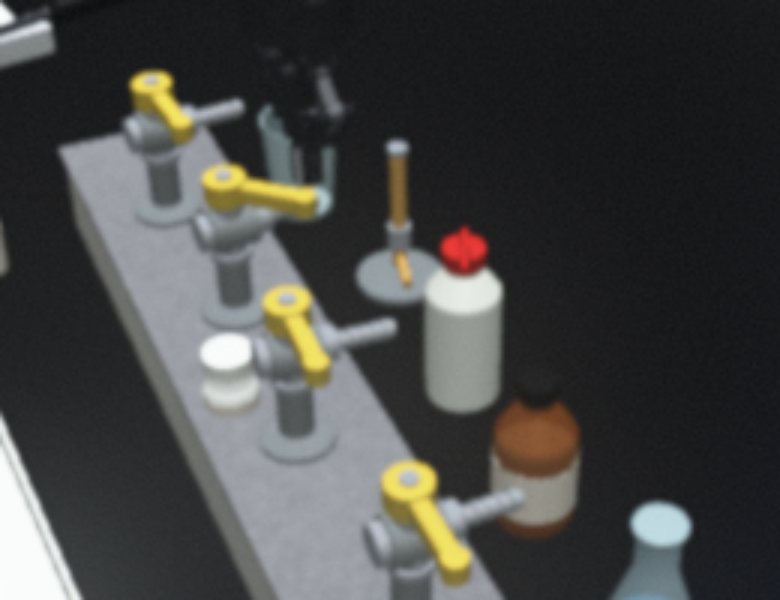

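```bash
python3 -m jog '[{"x":-0.1,"y":0.1,"z":0,"twist":0,"gripper":1},{"x":-0.1,"y":0.1,"z":0,"twist":0,"gripper":1},{"x":-0.1,"y":0.1,"z":0,"twist":0,"gripper":1}]'
python3 -m jog '[{"x":-0.1,"y":0.1,"z":0,"twist":0,"gripper":1},{"x":-0.1,"y":0.09,"z":0,"twist":0,"gripper":1}]'
python3 -m jog '[{"x":-0.1,"y":0.09,"z":0,"twist":0,"gripper":1}]'
python3 g.py .5754 -.0713 .2506
python3 - <<'E'
from h import *
im=ctrl.read_camera("scene");cv2.imwrite(f"pics/scene8.png",cv2.resize(im[130:330,160:420,::-1],None,fx=3,fy=3))
E
```

```text
clock: 7.92
tool_pos: [0.5479, -0.0893, 0.2507]
eef_rot: [0.001, 3.141, -0.0]
force: [0.1, -0.2, -0.4]
finger_gap: 0.0001
clock: 8.18
tool_pos: [0.5551, -0.082, 0.2503]
eef_rot: [-0.002, -3.14, 0.001]
force: [-3.5, -0.4, 1.3]
finger_gap: -0.0001
clock: 8.3
tool_pos: [0.5593, -0.0784, 0.2503]
eef_rot: [-0.002, -3.141, 0.0]
force: [-3.6, -3.1, 1.6]
finger_gap: 0.0001
clk 8.3 pos [ 0.5593 -0.0784  0.2503] yaw_y 89.94 gap 0.0001 units xyz [-0.403  0.178 -0.007] F [-3.6 -3.1  1.6]
```

View pics/scene8.png

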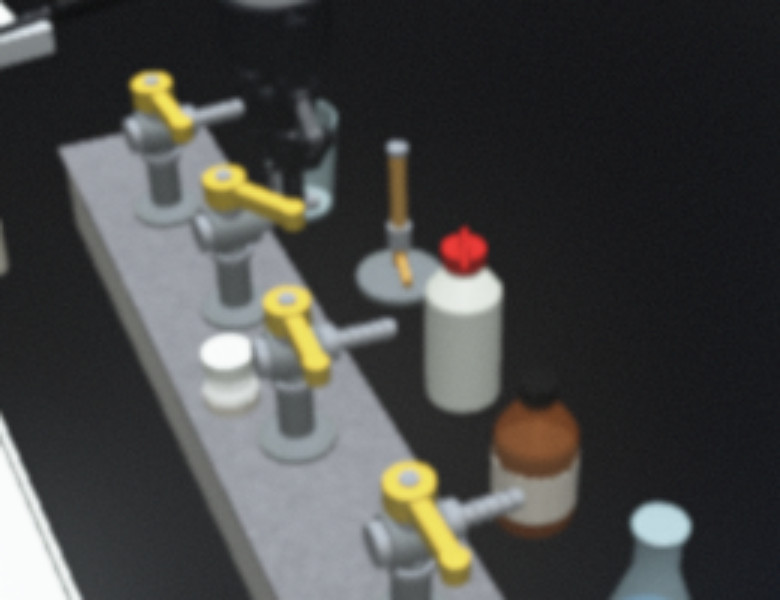

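```bash
python3 -m jog '[{"x":-0.11,"y":0.09,"z":0,"twist":0,"gripper":1},{"x":-0.1,"y":0.07,"z":0,"twist":0,"gripper":1}]'
python3 -m jog '[{"x":-0.06,"y":0.04,"z":0,"twist":0,"gripper":1}]'
python3 g.py .5754 -.0713 .2506
```

```text
clock: 8.6
tool_pos: [0.5679, -0.0725, 0.2502]
eef_rot: [-0.002, -3.141, 0.002]
force: [-2.7, -4.8, 0.3]
finger_gap: -0.0
clock: 8.72
tool_pos: [0.5702, -0.0708, 0.2501]
eef_rot: [-0.002, -3.141, 0.001]
force: [-3.6, -4.0, 0.2]
finger_gap: -0.0001
clk 8.725 pos [ 0.5702 -0.0708  0.2501] yaw_y 89.93 gap -0.0001 units xyz [-0.129 -0.012 -0.013] F [-3.6 -4.   0.2]
```

```bash
python3 -m jog '[{"x":-0.06,"y":0.03,"z":0,"twist":0,"gripper":1}]'
python3 -m jog '[{"x":-0.04,"y":0.02,"z":0,"twist":0,"gripper":1}]'
python3 - <<'E'
from h import *
im=ctrl.read_camera("scene");cv2.imwrite(f"pics/scene9.png",cv2.resize(im[130:330,160:420,::-1],None,fx=3,fy=3))
E
```

```text
clock: 8.85
tool_pos: [0.5725, -0.0696, 0.25]
eef_rot: [-0.002, -3.141, 0.001]
force: [-3.6, -3.5, -0.2]
finger_gap: -0.0006
clock: 8.98
tool_pos: [0.5741, -0.0687, 0.25]
eef_rot: [-0.002, -3.141, 0.0]
force: [-3.4, -4.4, -1.6]
finger_gap: -0.0003
```

View pics/scene9.png

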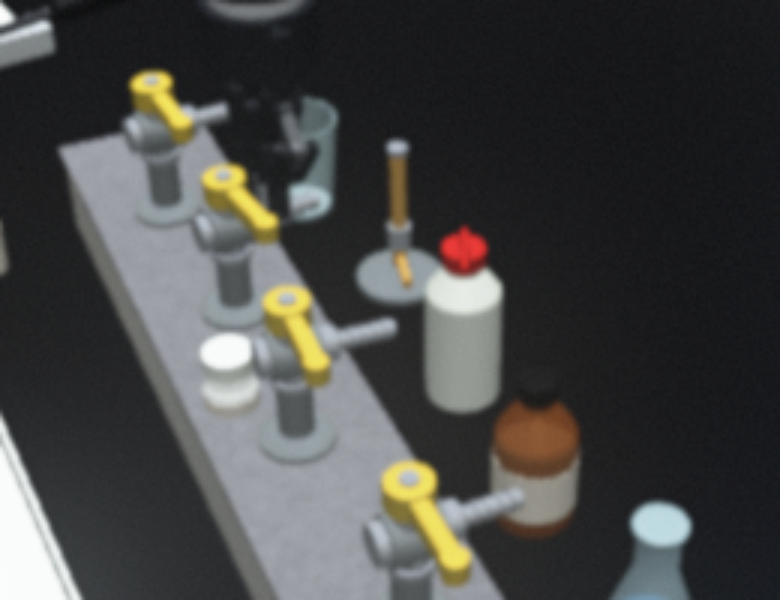

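Nearly shut; continue in ~1.5 mm steps.

```bash
python3 -m jog '[{"x":-0.04,"y":0.01,"z":0,"twist":0,"gripper":1}]'
python3 -m jog '[{"x":-0.04,"y":0.01,"z":0,"twist":0,"gripper":1}]'
```

```text
clock: 9.15
tool_pos: [0.5756, -0.0682, 0.2501]
eef_rot: [-0.001, -3.141, 0.0]
force: [-3.2, -2.8, -1.7]
finger_gap: 0.0004
clock: 9.28
tool_pos: [0.5772, -0.0677, 0.2501]
eef_rot: [-0.001, -3.141, -0.0]
force: [-6.0, -2.9, -1.3]
finger_gap: -0.0001
```

```bash
python3 -m jog '[{"x":-0.03,"y":0,"z":0,"twist":0,"gripper":1}]'
python3 -m jog '[{"x":-0.02,"y":0,"z":0,"twist":0,"gripper":1}]'
```

```text
clock: 9.4
tool_pos: [0.5775, -0.0677, 0.25]
eef_rot: [-0.001, -3.139, 0.0]
force: [-11.1, -3.4, 2.4]
finger_gap: 0.0001
clock: 9.52
tool_pos: [0.5777, -0.0677, 0.25]
eef_rot: [-0.001, -3.138, 0.0]
force: [-12.9, -3.4, 3.0]
finger_gap: -0.0001
```

```bash
python3 -m jog '[{"x":0.4,"y":-0.1,"z":0,"twist":0,"gripper":1},{"x":0.4,"y":0,"z":-0.5,"twist":0,"gripper":1},{"x":0.4,"y":0,"z":-0.8,"twist":0,"gripper":1},{"x":1,"y":0,"z":-0.5,"twist":0,"gripper":1},{"x":1,"y":0,"z":0,"twist":0,"gripper":1}]'
python3 -m jog '[{"x":1,"y":0,"z":0,"twist":0,"gripper":1},{"x":1,"y":0,"z":0,"twist":0,"gripper":1},{"x":0.5,"y":1,"z":0,"twist":0,"gripper":1},{"x":0,"y":1,"z":0,"twist":0,"gripper":1},{"x":0,"y":1,"z":0,"twist":0,"gripper":1}]'
python3 -m jog '[{"x":0,"y":1,"z":0,"twist":0,"gripper":1},{"x":0,"y":1,"z":0,"twist":0,"gripper":1},{"x":0,"y":1,"z":0,"twist":0,"gripper":1},{"x":0,"y":1,"z":0,"twist":0,"gripper":1},{"x":0,"y":1,"z":0,"twist":0,"gripper":1}]'
python3 -m jog '[{"x":0,"y":1,"z":0,"twist":0,"gripper":1},{"x":0,"y":1,"z":0,"twist":0,"gripper":1},{"x":0.3,"y":1,"z":0,"twist":0,"gripper":1},{"x":0.3,"y":1,"z":0,"twist":0,"gripper":1},{"x":0,"y":0.5,"z":0,"twist":0,"gripper":1}]'
python3 - <<'E'
from h import *
im=ctrl.read_camera("top");cv2.imwrite(f"pics/top3.png",im[:,:,::-1]);angs(im)
im=ctrl.read_camera("scene");cv2.imwrite(f"pics/scene10.png",im[:,:,::-1])
E
```

```text
clock: 10.15
tool_pos: [0.4513, -0.0714, 0.3255]
eef_rot: [0.001, 3.136, -0.0]
force: [0.6, -0.9, 0.5]
finger_gap: 0.0003
clock: 10.78
tool_pos: [0.3513, 0.0498, 0.3243]
eef_rot: [0.002, 3.137, 0.002]
force: [1.5, -0.1, -0.1]
finger_gap: 0.0
clock: 11.4
tool_pos: [0.3514, 0.2503, 0.3242]
eef_rot: [0.001, 3.139, 0.004]
force: [0.1, -0.2, 0.1]
finger_gap: -0.0002
clock: 12.02
tool_pos: [0.3269, 0.4305, 0.3238]
eef_rot: [-0.002, 3.141, 0.004]
force: [0.2, -0.2, 0.7]
finger_gap: -0.0001
mu [0.6144 0.2535] hub [0.6135 0.2313] end [0.6163 0.2995] len 0.0837 dir deg from +y to -x -2.3 w [0.014 0.028] [168 132  45  15 350]
mu [0.6129 0.0707] hub [0.6108 0.0483] end [0.6172 0.1159] len 0.0834 dir deg from +y to -x -5.4 w [0.016 0.029] [265 136  44  16 349]
mu [ 0.5939 -0.0822] hub [ 0.595  -0.1045] end [ 0.5919 -0.0368] len 0.0833 dir deg from +y to -x 2.6 w [0.016 0.028] [344 148  44  15 334]
mu [ 0.5966 -0.2309] hub [ 0.5975 -0.2546] end [ 0.5949 -0.1859] len 0.0842 dir deg from +y to -x 2.1 w [0.014 0.03 ] [421 149  44  16 346]
```

View pics/top3.png

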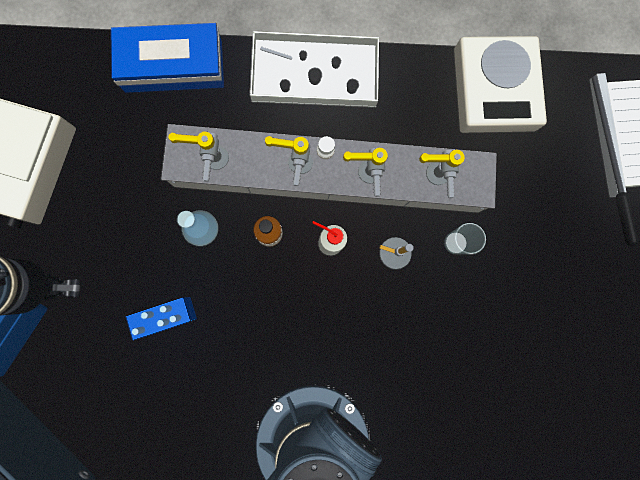

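View pics/scene10.png

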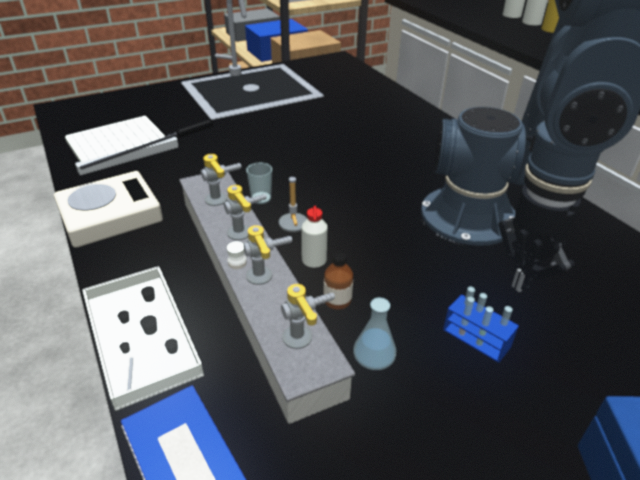

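```bash
python3 -c "
from workcell import ctrl
print(ctrl.job_done(), ctrl.read_state()['clock'])"
```

```text
the job is handed in; nothing more can be done
the job is handed in; nothing more can be done
```

All four taps are now shut, and I handed the job in at about 12 s on the robot's clock, well inside the 51 s limit.

- **What was open:** counted from the robot's left, the first tap was about 84° open and the third about 42° open. I pushed both levers clockwise to their stops with the closed fingertips. The second and fourth were already square to their nozzles, so I left them alone.
- **Last check:** in the final pictures every lever is within about 2° of square to its nozzle, which is the limit of what I could measure. The glassware, burner, rack and jar look unmoved, and the hand is clear.
- **Rougher than planned:** on the first tap the last steps were too big. The force reading reached about 39 N at the stop, just under the 40 N limit, and may have been slightly higher between readings before I backed off. On the third tap I used finer steps, and the reading stayed at about 14 N.
- **Least certain reading:** the fourth tap's angle came out between 0° and 2° depending on how I measured the nozzle. I took it as shut.

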